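# Measure a specimen bottle on the spring length gauge

### The arm

A 6-joint arm with a two-finger parallel gripper is mounted at the origin on the work surface. World frame = base frame: x ahead of the robot, y to its left, z up, the work surface at z = 0. Lengths are in mm, angles in rad, forces in N, time in s.
With the tool pointing down it reaches from about 425 to 925 mm from the base axis. Payload 12.5 kg.
Tool frame: the origin (TCP) lies at the very end of the fingers, on their centre line; the grasp point (between the pads) lies 19 mm behind it; z points along the fingers, y is the line along which they close (so a half turn about z gives the same grasp; the last joint's range is limited). The gripper opens to 85 mm and grips with 20 to 120 N. Pads are 22 mm wide; open, the fingers measure 114 mm over their backs; the gripper's body (76 mm by 85 mm) begins 54 mm behind the grasp point. The pads swing forward as they close: fully open they stand 13 mm farther back than shut.
Start: joints at [-1.414, 0.491, 1.559, -0, 1.092, -0.106], TCP at [162.388, -603.552, 231.327] pointing down, gripper open.
Joint ranges: [-3.1, 3.1], [-0.84, 2.19], [0.05, 2.79], [-1.13, 4.28], [0.06, 2.93], [-2.69, 2.69]. Speed limits (rad/s): [2.22, 2.22, 2.79, 3.14, 3.14, 3.14].

### API

Orientations are given as [roll, pitch, yaw] about the fixed x, y, z axes, in that order (R = Rz(yaw) Ry(pitch) Rx(roll)).
In Python, from rig import env gives the robot as it stands. The module is installed in compiled form; this text tells all that it offers.
- The arm moves only by the tool jog_arm, never from a script. Its argument "targets" is a list of rows, each a list of 2 entries, a list of its own where there are three numbers: the shift along the tool's x, y, z in mm, then the turn about the tool's z in rad. In form: [[[dx, dy, dz], yaw], ...]. A call has exactly 8 rows; each row is the pose to reach, as a shift and turn from the pose commanded when the call began, along the tool's axes at that moment; what a row does not reach only later rows make up. A row lasts 1/12 s, in which the tool goes at most 41.7 mm and 7.16 degrees, less where a joint would pass 70% of its speed; a pose out of reach is approached as far as the arm can. A call with a gripper value outside its range is refused whole. "fingers" is the opening, from 0 (shut) to 1 (fully open), set as the call begins (left out, the last holds). The fingers move at their own pace and stop on an object; "squeeze" is the grip in N (left out, the last holds). Time passes only in rows, so rows that repeat a pose let the fingers close, or fill a call up. It gives the time, the measured TCP pose, the force, the opening and the grip force at its end, in the units of the state.
- env.read_state(): the state, without advancing time (a new reading comes with each control period).
- env.read_camera(name): name is "scene" or "top" or "wrist"; returns a dict with "img" (420x560x3 uint8, red, green, blue), "fx", "fy", "cx", "cy" (pixels), "dist" ([k1, k2, p1, p2, k3] as OpenCV has them; the pictures are not rectified), "R" (3x3) and "t" (3): a world point X has camera coordinates R X + t; the wrist camera has in their place "mount" (4x4, takes a point from camera to tool coordinates, whose origin is the TCP and whose axes are the flange's). Camera axes: x right, y down, z forward; pixel columns grow to the right and rows downward; lengths in mm; the calibration is good to about 2 mm. A picture is of the moment at which its call begins: read the wrist's pose just before it. There is no depth.
- env.hand_in(): hands the job in; it is judged then, once.
The state is a dict: "t": time; "joint_positions": joint angles; "qd": joint speeds; "joint_torque": joint torques, N m; "eef_pos": TCP position; "tool_rot": TCP orientation; "force": force on the tool from outside, world axes, zero at the start; "ft_torque": the same for the moment, N m; "gripper_width": finger opening in mm; "gripper_force": force on a finger pad.
Only numpy, scipy, OpenCV 4.12 (cv2) and the standard library are available. Lean on these libraries where they do the work, as an engineer would, in place of code of your own. Each camera call takes 0.05 s, during which the arm holds its last target. There are 200 camera calls.

### The job

Lay the amber bottle with the red cap on its side in the V-trough of the length gauge, cap towards the brass end stop, and let go of it. Then draw the gauge's sprung slide out by its blue grip until the jaw presses the bottle against the stop and the black pointer stands in the green band (never in the red), hold it there for a good second, and ease the slide all the way home without letting it snap back. Leave the bottle lying against the stop and the orange marker where the jaw pushed it, level with the bottle's foot, and do not disturb the pots and the beaker.

Things in the scene. Friction and masses are not known exactly. Their poses are not given: they have to be found in the camera images.
- bottle: Amber bottle, red screw cap, standing upright: 32 mm diameter (cap too), 110 mm tall, cap over the top 22 mm, 90 g. Origin: centre of its foot; z runs along it to the cap.
- bottle_cap (a point): Centre of the top face of the bottle's red cap, 110 mm from its foot along the bottle's z.
- gauge: Length gauge, fixed to the bench: aluminium plate, local x -165 to +70, y -167 to +167 mm, 12 mm thick. Origin: underside, z up, y = measuring direction. White spring housing 58 mm high over y -166 to -86. A carriage with steel jaw and blue grip slides out of it towards +y. The orange marker's channel runs along y at x = +45, rails 24 mm high.
- trough (a point): Point on the axis of a bottle lying in the V-trough: gauge (0, 0, 52) mm, axes as the gauge's. The steel trough runs along y at x = 0 from y -10 to +155, lips 41 mm high, 26 mm wide (narrower than the bottle, fingers can straddle it). The brass end stop at its +y end, 28 mm wide, top 65 mm high, is clamped with its face anywhere from y +115 to +145; not reported: find it by feel.
- carriage (a joint): How far the sprung carriage is drawn out along the gauge's +y, 0 (home) to 0.085 m; a weak spring (1.5 to 4 N) pulls it home. Carries the steel jaw (18 mm disc on the trough's axis, its arm crosses the trough), which meets the foot of the bottle, and a tab that pushes the marker.
- grip (a joint): How far the blue grip has moved along +y on the carriage against its own stiff spring (0.5 N per mm), 0 to 0.030 m: the force reading shown by the black pointer on the white scale. Green band 0.013 to 0.019 m; red from 0.025 m.
- grip_top (a point): Centre of the top of the blue grip, an upright block 12 mm along y, 30 mm along x, 45 mm tall, top 76 mm above the bench, at gauge x = -85, y = -30 mm when home. The carriage plate below it is 30 mm above the bench. Axes as the gauge's; moves with the grip.
- jaw (a point): Centre of the jaw's face that meets the bottle's foot, at gauge y = -30 mm when home; moves with the carriage.
- marker: Loose orange block 18 x 22 x 22 mm, 50 g, in its channel on the gauge; the carriage's tab pushes it to +y and it stays there as the reading. Origin: centre of its underside.
- marker_back (a point): Centre of the marker's face that the tab pushes (-y face); when pushed it is level with the jaw's face.
- pot_a: Bystander: pot with a white cap, 42 mm diameter, 65 mm tall. Origin: centre of its underside.
- pot_b: Bystander: pot with a blue cap, 42 mm diameter, 65 mm tall. Origin: centre of its underside.
- beaker: Bystander: white plastic beaker, 70 mm diameter, 80 mm tall. Origin: centre of its underside.

How it is judged:
By the outcome, as a careful person would: the job done as asked, in the order asked, and still so for the second after the job is handed in, with the robot touching nothing.
It also fails if it takes over 67 s, if anything falls off the work surface, if the arm or the gripper's body presses on something with over 40 N, if the wrist force passes 120 N, or if a joint passes its speed limit or range.

## Working session

There is one attempt and no reset: what is moved stays moved. The work goes in short steps, Python scripts to look and compute and a tool call to move; the robot and the scene stay as the last step left them, time stands still between calls to the robot, and variables do not carry over. Pictures are saved under pics/ and viewed, at most 10 in all, crops included, and the job is handed in when it is done.

Besides the shell and the picture viewer there is one more tool, called after "Call:" by a JSON object that holds its "name" and its "arguments". jog_arm: Moves the arm, as the interface text tells. Its arguments: {"type":"object","properties":{"targets":{"type":"array"},"fingers":{"type":"number"},"squeeze":{"type":"number"}},"required":["targets"]}

```bash
mkdir -p pics; python3 - <<'E'
from rig import env
import cv2,numpy as np,pickle
s=env.read_state(); print({k:np.round(v,3) for k,v in s.items()})
d={n:env.read_camera(n) for n in("scene","top")}
pickle.dump(d,open("d0.pkl","wb"))
for n in d:
  c=d[n]; print(n,{k:np.round(c[k],3).tolist() for k in c if k!="img"})
  cv2.imwrite(f"pics/{n}0.png",c["img"][:,:,::-1])
E
```

```text
{'t': np.float64(0.0), 'joint_positions': array([-1.414,  0.492,  1.559, -0.   ,  1.092, -0.106]), 'qd': array([-0.   , -0.001,  0.   , -0.001, -0.002,  0.001]), 'joint_torque': array([-0.0000e+00, -6.1845e+01, -2.6159e+01, -0.0000e+00,  4.0000e-03,
        0.0000e+00]), 'eef_pos': array([ 162.351, -603.302,  230.72 ]), 'tool_rot': array([-3.14 , -0.   ,  0.263]), 'force': array([ 0.748, -0.464,  0.202]), 'ft_torque': array([ 0.023, -0.021,  0.044]), 'gripper_force': np.float64(0.0), 'gripper_width': np.float64(85.109)}
scene {'fx': 416.324, 'fy': 416.324, 'cx': 278.917, 'cy': 212.874, 'dist': [0.015, 0.0, 0.0, 0.0, 0.0], 'R': [[-0.758, 0.652, -0.006], [0.4, 0.458, -0.794], [-0.515, -0.604, -0.608]], 't': [489.956, -134.155, 1140.288]}
top {'fx': 400.605, 'fy': 400.605, 'cx': 273.818, 'cy': 212.756, 'dist': [-0.108, 0.0, 0.0, 0.0, 0.0], 'R': [[-0.018, -1.0, -0.019], [-0.987, 0.021, -0.159], [0.16, 0.016, -0.987]], 't': [-33.116, 615.356, 879.96]}
```

View pics/top0.png

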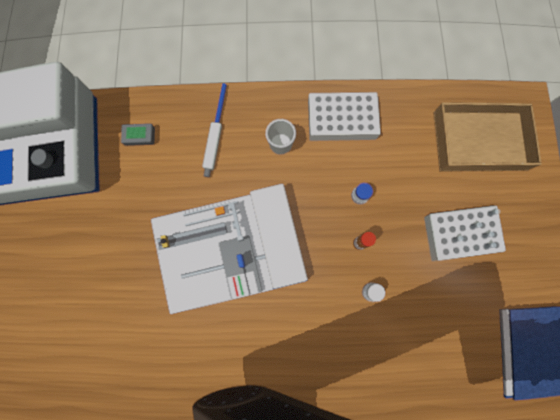

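View pics/scene0.png

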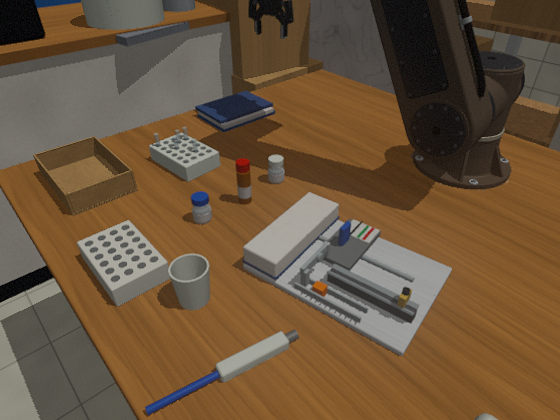

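The top view shows the gauge (corners near (152,218) and (170,311)), with the stop to the left at (166,240) and the grip at (240,260). The red cap is at (368,240), between the blue pot (363,192) and the white pot (375,292). The beaker is at (281,137).

```bash
cat > h.py <<'E'
import cv2,numpy as np
def ray(c,uv):
    K=np.array([[c["fx"],0,c["cx"]],[0,c["fy"],c["cy"]],[0,0,1]]);
    p=cv2.undistortPoints(np.array([[uv]],float),K,np.array(c["dist"],float))[0,0]
    if "mountT" in c: T=c["mountT"]; R=T[:3,:3]; return T[:3,3],R@np.r_[p,1]
    R=np.array(c["R"]);t=np.array(c["t"]); return -R.T@t,R.T@np.r_[p,1]
def onz(c,uv,z):
    o,d=ray(c,uv); return o+d*(z-o[2])/d[2]
def tri(c1,u1,c2,u2):
    (o1,d1),(o2,d2)=ray(c1,u1),ray(c2,u2); d1/=np.linalg.norm(d1);d2/=np.linalg.norm(d2)
    s=np.linalg.lstsq(np.c_[d1,-d2],o2-o1,rcond=None)[0]; a,b=o1+s[0]*d1,o2+s[1]*d2
    return (a+b)/2,np.linalg.norm(a-b)
def blobs(img,lo,hi,mn=15):
    h=cv2.cvtColor(img,cv2.COLOR_RGB2HSV); m=cv2.inRange(h,np.array(lo),np.array(hi))
    n,_,st,ce=cv2.connectedComponentsWithStats(m)
    return [(st[i].tolist(),ce[i].round(1).tolist()) for i in range(1,n) if st[i,4]>=mn]
def wrist(env,name=None):
    from scipy.spatial.transform import Rotation as Ro
    s=env.read_state(); c=env.read_camera("wrist")
    T=np.eye(4);T[:3,:3]=Ro.from_euler("xyz",s["tool_rot"]).as_matrix();T[:3,3]=s["eef_pos"]
    c["mountT"]=T@np.array(c["mount"])
    if name: cv2.imwrite(f"pics/{name}.png",c["img"][:,:,::-1])
    return s,c
E
python3 - <<'E'
from h import *; import pickle
d=pickle.load(open("d0.pkl","rb"))
for n in d:
  im=d[n]["img"]
  print(n,"red",blobs(im,(0,170,90),(6,255,255)),"\n blue",blobs(im,(108,150,80),(125,255,255)),"\n orange",blobs(im,(7,200,180),(18,255,255)))
im=d["top"]["img"][180:315,140:315]
cv2.imwrite("pics/crop1.png",cv2.resize(im,None,fx=4.4,fy=4.4,interpolation=cv2.INTER_CUBIC)[:,:,::-1])
E
```

```text
scene red [([236, 158, 14, 15, 132], [243.2, 163.8]), ([363, 228, 10, 11, 21], [367.8, 233.2])] 
 blue [([191, 192, 17, 14, 150], [199.9, 197.3]), ([341, 222, 9, 8, 38], [345.4, 225.4]), ([146, 371, 73, 44, 575], [180.9, 392.5])] 
 orange []
top red [([361, 232, 15, 15, 167], [367.7, 238.7])] 
 blue [([216, 84, 10, 38, 107], [220.4, 102.6]), ([0, 150, 12, 35, 378], [5.4, 166.9]), ([357, 184, 15, 15, 175], [363.8, 190.9]), ([238, 255, 6, 12, 42], [240.2, 260.6])] 
 orange []
```

View pics/crop1.png

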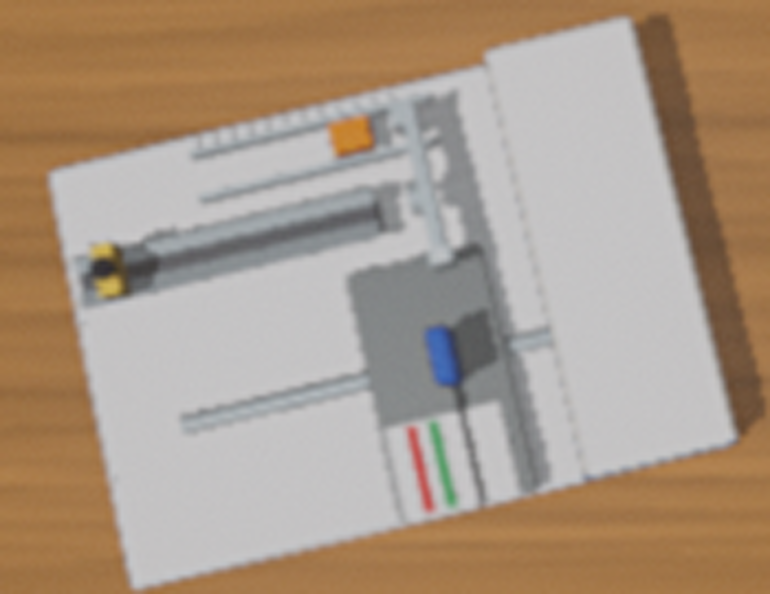

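```bash
python3 - <<'E'
from h import *; import pickle
d=pickle.load(open("d0.pkl","rb")); t,sc=d["top"],d["scene"]
P=lambda u,v,z:onz(t,(140+(u+.5)/4.4-.5,180+(v+.5)/4.4-.5),z)
pts=[((70,167,12),(50,172)),((-165,167,12),(133,588)),((70,-86,58),(487,50)),((70,-166,58),(632,17)),((-165,-166,58),(738,440)),((-165,-86,58),(587,477)),((-85,-30,76),(439,345))]
W=np.array([P(*p[1],p[0][2]) for p in pts]);G=np.array([p[0] for p in pts],float)
i=[0,1,3,4]
a,b=G[i,:2],W[i,:2]; A=a-a.mean(0);B=b-b.mean(0)
th=np.arctan2((A[:,0]*B[:,1]-A[:,1]*B[:,0]).sum(),(A*B).sum())
R=np.array([[np.cos(th),-np.sin(th)],[np.sin(th),np.cos(th)]]); o=b.mean(0)-R@a.mean(0)
print("yaw",th,"origin",o); print("resid",(W[:,:2]-(G[:,:2]@R.T+o)).round(1).tolist())
l=lambda p:((p[:2]-o)@R).round(1)
print("stop top gauge",l(P(107,270,65)),"jawarm",l(P(420,180,60)),"marker",l(P(350,136,34)))
for n,u1,u2 in [("cap",(367.7,238.7),(243.2,163.8)),("blue",(363.8,190.9),(199.9,197.3)),("grip",(240.2,260.6),(345.4,225.4))]:
  p,e=tri(t,u1,sc,u2); print(n,p.round(1),e.round(1),l(p))
print("cap@z107",onz(t,(367.7,238.7),107),"potB@62",onz(t,(363.8,190.9),62),"potA@62",onz(t,(375,292),62),"beaker@80",onz(t,(281,134),80))
E
```

```text
yaw 0.2187962893302809 origin [581.20015398  78.71620283]
resid [[-1.1, -0.6], [1.4, -0.4], [-2.7, -1.6], [-4.0, -0.4], [3.6, 1.4], [3.8, 0.6], [5.4, 1.6]]
stop top gauge [ -0.7 131.4] jawarm [  7.5 -37.5] marker [44.2 -3.9]
cap [ 543.1 -246.7  103.3] 4.2 [-107.8 -309.4]
blue [ 658.7 -253.8   59.9] 2.4 [   3.5 -341.4]
grip [503.5  32.4  72.4] 3.2 [-85.9 -28.3]
cap@z107 [ 544.31836437 -247.33643645  107.        ] potB@62 [ 659.22079327 -254.17709669   62.        ] potA@62 [ 428.78178904 -267.73382456   62.        ] beaker@80 [794.5751563  -65.73340502  80.        ]
```

Call:
{"name": "jog_arm", "arguments": {"targets": [[[34,-18,0],-0.11],[[68,-36,0],-0.22],[[102,-54,0],-0.33],[[136,-72,0],-0.44],[[170,-90,0],-0.55],[[204,-108,0],-0.66],[[238,-126,0],-0.77],[[272,-144,0],-0.88]]}}

```text
t: 0.77
eef_pos: [388.6, -392.3, 231.2]
tool_rot: [-3.141, -0.0, 1.148]
force: [0.7, -1.1, 0.6]
gripper_width: 85.2
gripper_force: 0.0
```

Call:
{"name": "jog_arm", "arguments": {"targets": [[[33,13,0],-0.11],[[66,26,0],-0.22],[[99,40,0],-0.33],[[132,53,0],-0.44],[[165,67,0],-0.55],[[198,80,0],-0.647],[[198,80,0],-0.647],[[198,80,0],-0.647]]}}

```text
t: 1.43
eef_pos: [543.4, -245.5, 230.8]
tool_rot: [-3.141, -0.0, 1.792]
force: [-0.6, -0.2, -0.4]
gripper_width: 85.1
gripper_force: 0.0
```

```bash
python3 - <<'E'
from rig import env
from h import *
s,c=wrist(env,"w1"); print(np.round(s["eef_pos"],1),np.round(s["tool_rot"],3)); print(np.round(c["mount"],3).tolist(),c["fx"])
print(blobs(c["img"],(0,170,60),(6,255,255)))
E
```

```text
[ 543.4 -245.5  230.8] [-3.141 -0.     1.792]
[[-0.001, -0.962, -0.271, 68.781], [1.0, -0.001, -0.0, 0.57], [-0.0, -0.271, 0.962, -142.74], [0.0, 0.0, 0.0, 1.0]] 290.39026855980455
[([259, 190, 34, 36, 963], [275.6, 207.8])]
```

View pics/w1.png

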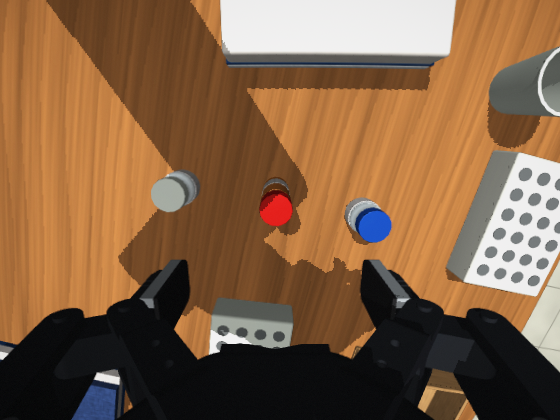

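The cap is at (276,208), and the housing's -y top edge runs from about (229,53) to (447,53).

```bash
python3 - <<'E'
from rig import env
from h import *
s,c=wrist(env)
print("cap110",onz(c,(276,209),110),"w",onz(c,(259,208),110),onz(c,(293,208),110))
print("house",onz(c,(229,53),58),onz(c,(447,53),58))
print("foot ring/ potA,potB",onz(c,(169,195),65),onz(c,(374,225),65))
E
```

```text
cap110 [ 544.59150418 -246.96654052  110.        ] w [ 528.81120715 -249.47535426  110.        ] [ 559.94894983 -242.5625965   110.        ]
house [ 467.69881534 -114.68637211   58.        ] [679.66207118 -65.5724218   58.        ]
foot ring/ potA,potB [ 430.01764848 -268.38785144   65.        ] [ 658.71471404 -252.80621948   65.        ]
```

Call:
{"name": "jog_arm", "arguments": {"targets": [[[-1.5,1,25],0],[[-1.5,1,50],0],[[-1.5,1,75],0],[[-1.5,1,100],0],[[-1.5,1,125],0],[[-1.5,1,150],0],[[-1.5,1,168],0],[[-1.5,1,168],0]]}}

```text
t: 2.2
eef_pos: [541.7, -248.6, 60.1]
tool_rot: [-3.138, -0.004, 1.787]
force: [-0.5, -0.1, -0.3]
gripper_width: 85.7
gripper_force: 0.0
```

Call:
{"name": "jog_arm", "arguments": {"targets": [[[0,0,0],0],[[0,0,0],0],[[0,0,0],0],[[0,0,0],0],[[0,0,0],0],[[0,0,0],0],[[0,0,0],0],[[0,0,0],0]], "fingers": 0.2, "squeeze": 25}}

```text
t: 2.87
eef_pos: [544.4, -248.4, 64.5]
tool_rot: [3.14, 0.002, 1.79]
force: [-0.3, -0.8, 6.7]
gripper_width: 31.7
gripper_force: 25.3
```

Call:
{"name": "jog_arm", "arguments": {"targets": [[[0,0,-10],0],[[20,15,-20],0],[[40,35,-20],0],[[65,56,-20],0],[[90,77,-20],0],[[110,95,-20],0],[[120,107,-20],0],[[120,107,-20],0]]}}

```text
t: 3.53
eef_pos: [623.7, -105.3, 83.8]
tool_rot: [3.141, 0.0, 1.793]
force: [-0.4, -0.6, -1.8]
gripper_width: 31.3
gripper_force: 25.2
```

```bash
python3 - <<'E'
from rig import env
from h import *
s,c=wrist(env,"w2"); print({k:np.round(s[k],2).tolist() for k in("t","eef_pos","tool_rot","force","ft_torque","gripper_width")})
E
```

```text
{'t': 3.53, 'eef_pos': [623.75, -105.34, 83.85], 'tool_rot': [3.14, 0.0, 1.79], 'force': [-0.39, -0.58, -1.85], 'ft_torque': [-0.0, 0.03, -0.0], 'gripper_width': 31.34}
```

View pics/w2.png

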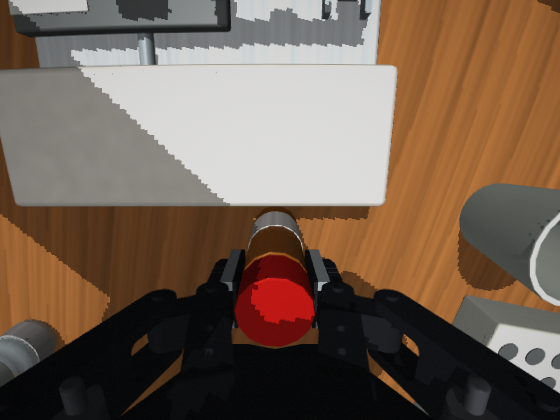

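The bottle is held upright with its cap at (276,300). The housing's near top edge lies at row 204, columns 17–387.

```bash
python3 - <<'E'
from rig import env
from h import *
s,c=wrist(env)
y=s["tool_rot"][2];tx=np.array([np.cos(y),np.sin(y)]);ty=np.array([np.sin(y),-np.cos(y)])
for n,u,z in [("nearL",(17,204),58),("nearR",(387,204),58),("farR",(396,67),58),("farM",(200,67),58),("plateR",(379,20),12)]:
  p=onz(c,u,z); q=p[:2]-s["eef_pos"][:2]; print(n,p.round(1),"tool",(q@tx).round(1),(q@ty).round(1))
E
```

```text
nearL [ 462.3 -114.5   58. ] tool 27.7 -158.3
nearR [683.3 -65.3  58. ] tool 27.2 68.1
farR [664.4   7.9  58. ] tool 102.8 65.7
farM [562.2 -15.3  58. ] tool 102.6 -39.1
plateR [659.8  45.8  12. ] tool 140.8 69.5
```

Call:
{"name": "jog_arm", "arguments": {"targets": [[[6,0,0],0],[[12,0,0],0],[[18,0,0],0],[[24,0,0],0],[[30,0,0],0],[[36,0,1],0],[[42,0,3],0],[[48,0,6],0]]}}

```text
t: 4.3
eef_pos: [612.2, -61.4, 78.4]
tool_rot: [3.139, 0.002, 1.789]
force: [1.9, -3.2, 5.7]
gripper_width: 31.3
gripper_force: 26.4
```

Call:
{"name": "jog_arm", "arguments": {"targets": [[[3,0,2],0],[[6,0,4],0],[[9,0,7],0],[[12,0,9],0],[[15,0,11],0],[[18,0,12],0],[[18,0,12],0],[[18,0,12],0]]}}

```text
t: 4.97
eef_pos: [607.7, -43.0, 65.4]
tool_rot: [-3.141, -0.0, 1.79]
force: [-0.6, -0.0, 4.0]
gripper_width: 31.0
gripper_force: 24.8
```

```bash
python3 - <<'E'
from rig import env
from h import *
s,c=wrist(env); print({k:np.round(s[k],2).tolist() for k in("t","eef_pos","tool_rot","force","ft_torque","gripper_width")})
im=env.read_camera("scene")["img"]
a=cv2.resize(im[130:280,210:410],(520,390)); b=cv2.resize(c["img"],(280,210))
o=np.zeros((390,800,3),np.uint8);o[:,:520]=a;o[:210,520:]=b
cv2.imwrite("pics/m3.png",o[:,:,::-1])
E
```

```text
{'t': 4.97, 'eef_pos': [607.7, -43.05, 65.4], 'tool_rot': [-3.14, -0.0, 1.79], 'force': [-0.56, -0.04, 3.99], 'ft_torque': [-0.07, 0.05, -0.02], 'gripper_width': 31.0}
```

View pics/m3.png

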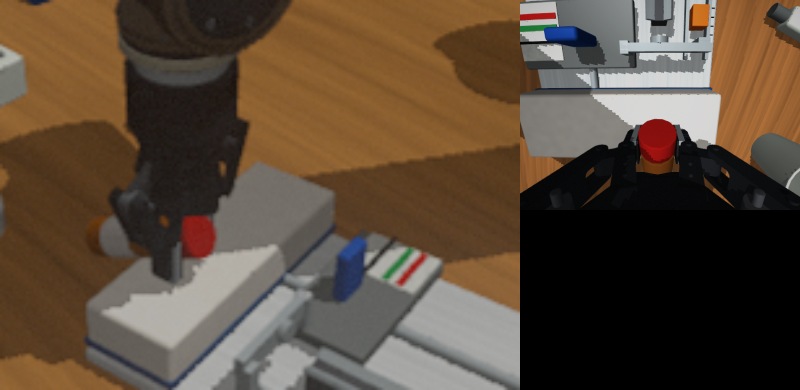

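The bottle is now nearly horizontal, with its cap towards +y and clear of the housing. I'll lift it and carry it over the trough.

Call:
{"name": "jog_arm", "arguments": {"targets": [[[0,0,-20],0],[[5,0,-40],0],[[30,0,-42],0],[[60,0,-42],0],[[90,0,-42],0],[[120,0,-42],0],[[145,0,-42],0],[[165,0,-42],0]], "squeeze": 50}}

```text
t: 5.73
eef_pos: [570.9, 119.5, 106.8]
tool_rot: [-3.14, -0.0, 1.79]
force: [0.5, -0.3, -0.6]
gripper_width: 30.8
gripper_force: 49.5
```

Call:
{"name": "jog_arm", "arguments": {"targets": [[[15,0,0],0],[[28,0,0],0],[[36,0,0],0],[[36,0,0],0],[[36,0,0],0],[[36,0,0],0],[[36,0,0],0],[[36,0,0],0]]}}

```text
t: 6.4
eef_pos: [564.5, 152.1, 107.2]
tool_rot: [-3.141, 0.0, 1.789]
force: [1.1, -0.2, -1.2]
gripper_width: 31.0
gripper_force: 49.5
```

```bash
python3 - <<'E'
from rig import env
from h import *
s,c=wrist(env,"w4"); print({k:np.round(s[k],2).tolist() for k in("t","eef_pos","tool_rot","force","ft_torque","gripper_width")})
im=env.read_camera("scene")["img"]
a=cv2.resize(im[180:330,250:450],(400,300)); b=cv2.resize(c["img"],(400,300))
cv2.imwrite("pics/m4.png",np.hstack([a,b])[:,:,::-1])
E
```

```text
{'t': 6.4, 'eef_pos': [564.46, 152.13, 107.22], 'tool_rot': [-3.14, 0.0, 1.79], 'force': [1.06, -0.21, -1.23], 'ft_torque': [0.04, -0.02, -0.0], 'gripper_width': 31.01}
```

View pics/m4.png

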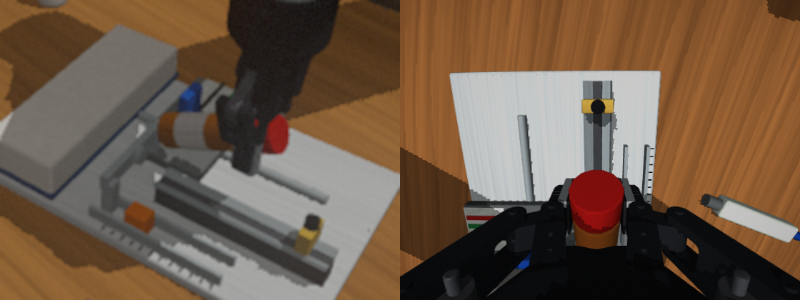

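The bottle is held nearly level above the trough, with the brass stop at about (277,148) in the wrist picture. I'll measure the stop and the lateral offset.

```bash
python3 - <<'E'
from rig import env
from h import *
s,c=wrist(env)
y=s["tool_rot"][2];tx=np.array([np.cos(y),np.sin(y)]);ty=np.array([np.sin(y),-np.cos(y)])
f=lambda u,z:(lambda q:(np.round(q@tx,1),np.round(q@ty,1)))(onz(c,u,z)[:2]-s["eef_pos"][:2])
bl=blobs(c["img"],(15,90,60),(32,255,255),60); print(bl)
bl=[b for b in bl if b[0][1]<180 and 240<b[1][0]<310]
for (x,yy,w,h,a),ce in bl:
  for n,u in [("L",(x,yy+h/2)),("R",(x+w-1,yy+h/2)),("near",(x+w/2,yy+h)),("far",(x+w/2,yy))]: print(n,"z65",f(u,65),"z41",f(u,41))
g=cv2.cvtColor(c["img"],cv2.COLOR_RGB2GRAY)
for r in (175,190,200): print(r,g[r,245:310].tolist())
for L in("farL",(72,103),12),("farR",(363,101),12): print(L[0],f(L[1],L[2]))
E
```

```text
[([255, 139, 20, 20, 292], [262.0, 148.2]), ([276, 139, 23, 20, 288], [291.0, 148.0])]
L z65 (np.float64(58.5), np.float64(-11.6)) z41 (np.float64(57.2), np.float64(-13.2))
R z65 (np.float64(58.5), np.float64(0.2)) z41 (np.float64(57.2), np.float64(0.2))
near z65 (np.float64(52.3), np.float64(-5.4)) z41 (np.float64(50.2), np.float64(-6.2))
far z65 (np.float64(64.6), np.float64(-5.3)) z41 (np.float64(64.0), np.float64(-6.1))
L z65 (np.float64(58.5), np.float64(1.5)) z41 (np.float64(57.2), np.float64(1.6))
R z65 (np.float64(58.5), np.float64(15.2)) z41 (np.float64(57.2), np.float64(17.1))
near z65 (np.float64(52.3), np.float64(8.7)) z41 (np.float64(50.2), np.float64(9.8))
far z65 (np.float64(64.6), np.float64(8.6)) z41 (np.float64(64.0), np.float64(9.6))
175 [200, 203, 203, 202, 202, 202, 199, 198, 197, 199, 199, 196, 132, 120, 123, 125, 125, 126, 126, 122, 125, 123, 122, 126, 125, 86, 65, 64, 63, 63, 64, 64, 63, 37, 33, 34, 33, 34, 81, 83, 83, 84, 83, 137, 142, 147, 152, 154, 135, 83, 76, 101, 110, 113, 114, 113, 112, 112, 195, 200, 201, 201, 199, 200, 199]
190 [198, 203, 202, 202, 203, 202, 200, 197, 194, 197, 199, 196, 148, 120, 119, 123, 123, 124, 125, 125, 125, 124, 121, 125, 125, 83, 64, 62, 62, 62, 62, 62, 62, 63, 62, 62, 63, 62, 145, 150, 153, 151, 149, 150, 150, 147, 151, 153, 119, 81, 77, 108, 112, 195, 200, 201, 200, 199, 199, 201, 202, 201, 200, 199, 200]
200 [195, 203, 203, 202, 203, 202, 202, 198, 196, 196, 199, 197, 163, 125, 118, 124, 123, 125, 125, 125, 124, 124, 121, 124, 123, 95, 65, 62, 61, 62, 62, 61, 61, 61, 61, 61, 62, 62, 144, 149, 151, 152, 150, 152, 151, 149, 151, 152, 104, 79, 77, 107, 112, 113, 195, 201, 200, 198, 198, 202, 201, 201, 199, 198, 201]
farL (np.float64(92.4), np.float64(-158.9))
farR (np.float64(92.2), np.float64(69.1))
```

Call:
{"name": "jog_arm", "arguments": {"targets": [[[5,1,12],0],[[10,1,24],0],[[10,1,36],0],[[10,1,46],0],[[10,1,52],0],[[10,1,57],0],[[10,1,60],0],[[10,1,63],0]], "squeeze": 25}}

```text
t: 7.22
eef_pos: [563.2, 163.1, 43.8]
tool_rot: [3.141, -0.0, 1.79]
force: [0.6, 4.0, 4.4]
gripper_width: 30.5
gripper_force: 47.0
```

Call:
{"name": "jog_arm", "arguments": {"targets": [[[0,0,2],0],[[0,0,4],0],[[0,0,6],0],[[0,0,8],0],[[0,0,9],0],[[0,0,10],0],[[0,0,10],0],[[0,0,10],0]]}}

```text
t: 7.88
eef_pos: [563.1, 162.7, 34.2]
tool_rot: [-3.142, 0.0, 1.79]
force: [0.3, 2.4, 2.1]
gripper_width: 30.6
gripper_force: 46.2
```

Call:
{"name": "jog_arm", "arguments": {"targets": [[[0,0,0.5],0],[[0,0,1],0],[[0,0,1.5],0],[[0,0,2],0],[[0,0,2],0],[[0,0,2],0],[[0,0,2],0],[[0,0,2],0]], "squeeze": 22, "fingers": 0.2}}

```text
t: 8.55
eef_pos: [563.1, 162.8, 32.3]
tool_rot: [3.142, 0.0, 1.79]
force: [0.4, 3.2, 3.9]
gripper_width: 31.1
gripper_force: 46.1
```

```bash
python3 - <<'E'
from rig import env
from h import *
s,c=wrist(env); print({k:np.round(s[k],2).tolist() for k in("t","eef_pos","tool_rot","force","ft_torque","gripper_width","gripper_force")})
im=env.read_camera("scene")["img"]
a=cv2.resize(im[180:330,250:450],(400,300)); b=cv2.resize(c["img"],(400,300))
cv2.imwrite("pics/m5.png",np.hstack([a,b])[:,:,::-1])
E
```

```text
{'t': 8.55, 'eef_pos': [563.1, 162.82, 32.29], 'tool_rot': [3.14, 0.0, 1.79], 'force': [0.42, 3.25, 3.86], 'ft_torque': [0.23, -0.16, 0.1], 'gripper_width': 31.13, 'gripper_force': 46.13}
```

View pics/m5.png

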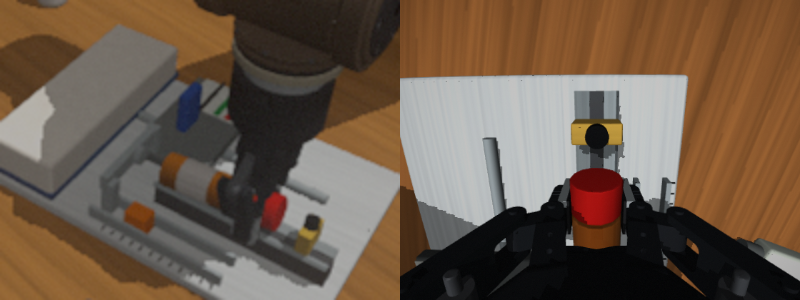

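Call:
{"name": "jog_arm", "arguments": {"targets": [[[0,0,0.5],0],[[0,0,1],0],[[0,0,1.5],0],[[0,0,2],0],[[0,0,2],0],[[0,0,2],0],[[0,0,2],0],[[0,0,2],0]]}}

```text
t: 9.32
eef_pos: [563.1, 162.8, 30.2]
tool_rot: [-3.142, 0.0, 1.79]
force: [-0.6, 2.4, 2.7]
gripper_width: 30.8
gripper_force: 46.0
```

Call:
{"name": "jog_arm", "arguments": {"targets": [[[0,0,0.5],0],[[0,0,1],0],[[0,0,1.5],0],[[0,0,2],0],[[0,0,2.5],0],[[0,0,3],0],[[0,0,3],0],[[0,0,3],0]]}}

```text
t: 9.98
eef_pos: [563.1, 162.8, 27.2]
tool_rot: [-3.142, 0.0, 1.79]
force: [0.3, 2.9, 3.3]
gripper_width: 31.0
gripper_force: 45.9
```

```bash
python3 - <<'E'
from rig import env
from h import *
s,c=wrist(env); sc=env.read_camera("scene")
y=s["tool_rot"][2];tx=np.array([np.cos(y),np.sin(y)]);ty=np.array([np.sin(y),-np.cos(y)])
bw=max(blobs(c["img"],(0,150,40),(6,255,255)),key=lambda b:b[0][4]); 
print(bw)
for b in blobs(sc["img"],(0,150,40),(6,255,255)):
  p,e=tri(c,bw[1],sc,b[1]); q=p[:2]-s["eef_pos"][:2]; print("red",b,p.round(1),e.round(1),"tool",(q@tx).round(1),(q@ty).round(1))
# amber in scene
h=blobs(sc["img"],(5,130,40),(16,255,220),30)
print([b for b in h if 310<b[1][0]<400 and 230<b[1][1]<310])
cv2.imwrite("pics/s6.png",cv2.resize(sc["img"][240:300,320:410],None,fx=8,fy=8,interpolation=cv2.INTER_CUBIC)[:,:,::-1])
E
```

```text
([238, 235, 74, 79, 5014], [274.4, 273.2])
red ([380, 278, 13, 19, 160], [386.1, 287.1]) [560.9 177.7  60.1] 5.5 tool 15.0 1.1
[([330, 256, 14, 18, 139], [335.4, 264.1]), ([353, 267, 13, 18, 81], [357.5, 274.8]), ([312, 281, 15, 16, 156], [319.6, 288.0])]
```

View pics/s6.png

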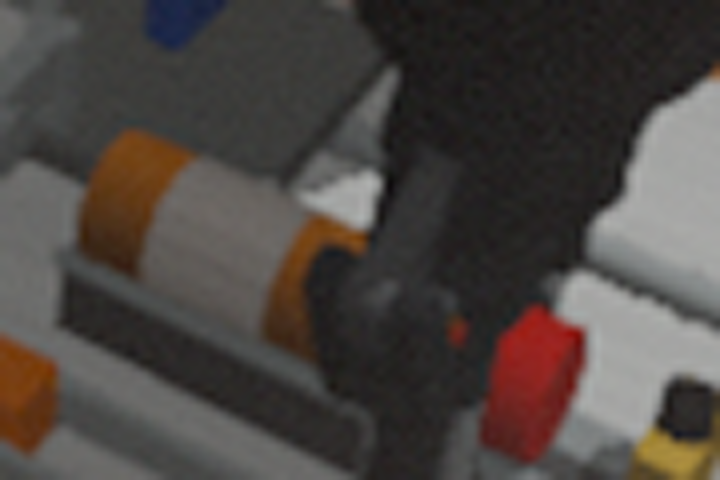

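The bottle sits over the trough, foot end down, with the cap end still slightly high (slope about 0.43 against 0.52 for the lip). I'll keep lowering by feel.

Call:
{"name": "jog_arm", "arguments": {"targets": [[[0,0,0.5],0],[[0,0,1],0],[[0,0,1.5],0],[[0,0,2],0],[[0,0,2.5],0],[[0,0,3],0],[[0,0,3.5],0],[[0,0,3.5],0]]}}

```text
t: 10.75
eef_pos: [563.5, 162.8, 24.8]
tool_rot: [3.14, 0.0, 1.79]
force: [-2.2, 1.0, 15.3]
gripper_width: 31.0
gripper_force: 47.1
```

Call:
{"name": "jog_arm", "arguments": {"targets": [[[0,0,-0.5],0],[[0,0,-0.5],0],[[0,0,-0.5],0],[[0,0,-0.5],0],[[0,0,-0.5],0],[[0,0,-1],0],[[0,0,-2],0],[[0,0,-3],0]], "fingers": 0.65}}

```text
t: 11.42
eef_pos: [563.0, 162.8, 26.7]
tool_rot: [-3.141, 0.0, 1.79]
force: [-0.4, 0.3, 0.2]
gripper_width: 55.3
gripper_force: 0.0
```

Call:
{"name": "jog_arm", "arguments": {"targets": [[[0,0,-8],0],[[0,0,-18],0],[[0,0,-30],0],[[0,0,-45],0],[[0,0,-60],0],[[0,0,-80],0],[[0,0,-100],0],[[0,0,-100],0]]}}

```text
t: 12.08
eef_pos: [564.6, 163.2, 131.6]
tool_rot: [3.135, 0.0, 1.79]
force: [-0.1, -0.3, 0.0]
gripper_width: 55.5
gripper_force: 0.0
```

```bash
python3 - <<'E'
from rig import env
from h import *
s,c=wrist(env); t=env.read_camera("top"); sc=env.read_camera("scene")
print({k:np.round(s[k],2).tolist() for k in("t","eef_pos","tool_rot","force","gripper_width")})
a=cv2.resize(sc["img"][180:330,250:450],(400,300)); b=cv2.resize(c["img"],(400,300))
cv2.imwrite("pics/m7.png",np.hstack([a,b])[:,:,::-1])
y=1.79;tx=np.array([np.cos(y),np.sin(y)]);ty=np.array([np.sin(y),-np.cos(y)])
for nm,cc in(("w",c),("top",t)):
  for k,lo,hi in(("red",(0,150,50),(6,255,255)),("blue",(108,150,60),(125,255,255)),("brass",(15,90,60),(32,255,255))):
    for b_ in blobs(cc["img"],lo,hi,25):
      z={"red":52,"blue":76,"brass":65}[k]; q=onz(cc,b_[1],z)[:2]-s["eef_pos"][:2]
      if np.linalg.norm(q)<220: print(nm,k,b_,"tool",(q@tx).round(1),(q@ty).round(1))
E
```

```text
{'t': 12.08, 'eef_pos': [564.57, 163.17, 131.63], 'tool_rot': [3.14, 0.0, 1.79], 'force': [-0.1, -0.35, 0.0], 'gripper_width': 55.45}
w red ([253, 192, 40, 36, 1321], [272.5, 209.3]) tool 9.6 -0.6
w red ([140, 298, 13, 5, 47], [145.4, 300.2]) tool -72.5 -112.3
w blue ([156, 352, 10, 12, 105], [160.3, 357.6]) tool -112.3 -95.1
w brass ([253, 152, 39, 19, 489], [272.2, 160.6]) tool 49.0 -0.7
top red ([179, 232, 7, 12, 61], [181.6, 237.9]) tool 6.9 -3.4
top blue ([238, 255, 6, 12, 51], [240.4, 260.6]) tool -116.5 -87.6
top brass ([191, 231, 9, 5, 25], [194.8, 233.4]) tool -27.8 -2.5
```

View pics/m7.png

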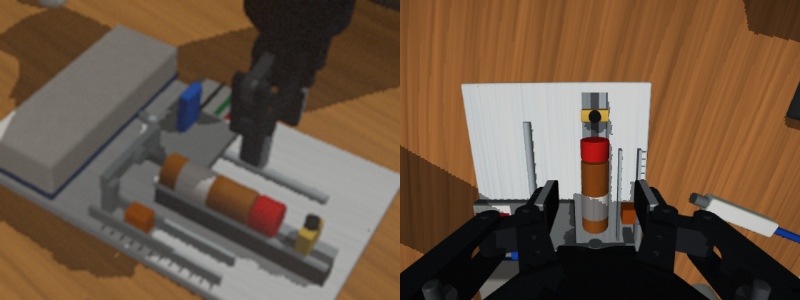

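The bottle lies in the trough with its cap towards the stop, and I've used all 10 views. Next is the blue grip, about (-116,-86) from the tool.

Call:
{"name": "jog_arm", "arguments": {"targets": [[[-25,-20,0],0],[[-55,-40,0],0],[[-85,-62,0],0],[[-108,-80,0],0],[[-116,-86,5],0],[[-116,-86,15],0],[[-116,-86,25],0],[[-116,-86,25],0]]}}

```text
t: 12.9
eef_pos: [503.9, 31.7, 99.5]
tool_rot: [-3.139, -0.001, 1.79]
force: [-0.9, -0.4, -0.2]
gripper_width: 55.4
gripper_force: 0.0
```

```bash
python3 - <<'E'
from rig import env
from h import *
s,c=wrist(env); t=env.read_camera("top");sc=env.read_camera("scene")
print({k:np.round(s[k],2).tolist() for k in("t","eef_pos","tool_rot","force","gripper_width")})
y=1.79;tx=np.array([np.cos(y),np.sin(y)]);ty=np.array([np.sin(y),-np.cos(y)])
for nm,cc in(("w",c),("top",t),("sc",sc)):
  for k,lo,hi,z in(("blue",(108,150,50),(125,255,255),76),("red",(0,150,60),(6,255,255),32),("green",(50,120,50),(80,255,255),32)):
    for b_ in blobs(cc["img"],lo,hi,12):
      q=onz(cc,b_[1],z)[:2]-s["eef_pos"][:2]
      if np.linalg.norm(q)<170: print(nm,k,b_,"tool",(q@tx).round(1),(q@ty).round(1))
E
```

```text
{'t': 12.9, 'eef_pos': [503.92, 31.67, 99.45], 'tool_rot': [-3.14, -0.0, 1.79], 'force': [-0.86, -0.43, -0.24], 'gripper_width': 55.4}
w blue ([254, 218, 48, 36, 1581], [277.6, 236.3]) tool 7.6 2.3
w blue ([223, 281, 104, 4, 217], [290.4, 282.9]) tool -24.0 10.5
w blue ([374, 280, 82, 6, 298], [416.3, 281.7]) tool -23.6 91.7
w red ([393, 4, 61, 50, 2434], [423.3, 27.6]) tool 135.5 97.5
w red ([175, 185, 62, 7, 431], [205.7, 188.0]) tool 29.2 -50.3
w green ([177, 201, 61, 7, 422], [206.6, 204.0]) tool 17.1 -50.4
sc blue ([340, 221, 11, 20, 97], [345.9, 229.0]) tool 10.3 12.0
sc red ([363, 227, 11, 13, 29], [368.1, 233.0]) tool 30.5 -52.7
sc red ([375, 278, 17, 20, 222], [383.3, 286.5]) tool 120.4 64.5
sc green ([358, 226, 10, 11, 20], [362.6, 231.0]) tool 18.4 -51.8
```

Call:
{"name": "jog_arm", "arguments": {"targets": [[[1,2,10],0],[[2,2,20],0],[[2,2,30],0],[[2,2,40],0],[[2,2,48],0],[[2,2,54],0],[[2,2,54],0],[[2,2,54],0]]}}

```text
t: 13.72
eef_pos: [505.8, 33.2, 47.4]
tool_rot: [-3.141, -0.0, 1.79]
force: [-1.0, -0.5, 0.3]
gripper_width: 55.5
gripper_force: 0.0
```

Call:
{"name": "jog_arm", "arguments": {"targets": [[[0,0,0],0],[[0,0,0],0],[[0,0,0],0],[[0,0,0],0],[[0,0,0],0],[[0,0,0],0],[[0,0,0],0],[[0,0,0],0]], "fingers": 0.2, "squeeze": 45}}

```text
t: 14.38
eef_pos: [505.6, 33.3, 48.4]
tool_rot: [3.142, 0.0, 1.79]
force: [-3.4, -0.6, 5.5]
gripper_width: 29.2
gripper_force: 44.0
```

Call:
{"name": "jog_arm", "arguments": {"targets": [[[2,0,0],0],[[5,0,0],0],[[8,0,0],0],[[12,0,0],0],[[16,0,0],0],[[20,0,0],0],[[23,0,0],0],[[25,0,0],0]]}}

```text
t: 15.05
eef_pos: [500.1, 57.7, 48.5]
tool_rot: [3.142, 0.0, 1.79]
force: [-2.8, -2.4, 5.4]
gripper_width: 29.3
gripper_force: 44.0
```

Call:
{"name": "jog_arm", "arguments": {"targets": [[[3,0,0],0],[[6,0,0],0],[[9,0,0],0],[[12,0,0],0],[[15,0,0],0],[[17,0,0],0],[[18,0,0],0],[[18,0,0],0]]}}

```text
t: 15.72
eef_pos: [496.2, 75.1, 48.4]
tool_rot: [-3.142, 0.0, 1.79]
force: [-2.1, -3.8, 5.1]
gripper_width: 29.1
gripper_force: 44.0
```

```bash
cat > g.py <<'E'
from rig import env
from h import *
s,c=wrist(env)
print({k:np.round(s[k],2).tolist() for k in("t","eef_pos","force","gripper_width")})
y=1.79;tx=np.array([np.cos(y),np.sin(y)]);ty=np.array([np.sin(y),-np.cos(y)])
print("Fy gauge",round(s["force"][:2]@tx,2))
for k,lo,hi,z in(("redscale/cap",(0,150,50),(6,255,255),32),("green",(50,120,40),(80,255,255),32),("orange",(8,180,80),(18,255,255),34),("brass",(18,90,60),(32,255,255),65)):
    for b_ in blobs(c["img"],lo,hi,30):
      q=onz(c,b_[1],z)[:2]-s["eef_pos"][:2]
      if np.linalg.norm(q)<260: print(k,b_,"tool",(q@tx).round(1),(q@ty).round(1))
g=cv2.cvtColor(c["img"],cv2.COLOR_RGB2GRAY)
print("col195-200",g[150:300:2,193:200].mean(1).round().astype(int).tolist())
E
python3 g.py
```

```text
{'t': 15.72, 'eef_pos': [496.22, 75.09, 48.44], 'force': [-2.1, -3.81, 5.07], 'gripper_width': 29.06}
Fy gauge -3.26
redscale/cap ([422, 47, 86, 62, 4412], [465.6, 77.0]) tool 96.9 99.0
redscale/cap ([143, 215, 80, 10, 787], [182.6, 219.5]) tool 20.4 -52.3
green ([146, 235, 78, 9, 693], [184.4, 239.0]) tool 8.5 -52.3
orange ([422, 105, 76, 95, 5575], [460.8, 151.8]) tool 59.0 101.2
orange ([472, 220, 39, 45, 1230], [491.0, 243.6]) tool 5.8 129.0
orange ([410, 255, 61, 39, 1718], [438.7, 275.6]) tool -14.8 100.3
brass ([430, 0, 57, 33, 1014], [453.3, 11.6]) tool 114.9 70.2
brass ([494, 0, 31, 21, 299], [513.3, 13.0]) tool 115.3 94.8
col195-200 [216, 217, 216, 217, 217, 217, 217, 217, 217, 217, 217, 217, 217, 217, 217, 217, 217, 217, 217, 45, 66, 97, 104, 206, 217, 217, 217, 217, 217, 217, 217, 217, 179, 74, 74, 74, 74, 74, 216, 217, 217, 217, 150, 97, 97, 98, 97, 157, 216, 217, 217, 5, 17, 20, 196, 217, 210, 22, 216, 217, 217, 216, 216, 216, 216, 216, 213, 174, 168, 124, 115, 101, 39, 14, 13]
```

The pointer reads about 6.4 mm (row 254), which agrees with 3.26 N. I'll draw further.

Call:
{"name": "jog_arm", "arguments": {"targets": [[[2,0,0],0],[[4,0,0],0],[[6,0,0],0],[[8,0,0],0],[[9,0,0],0],[[10,0,0],0],[[10,0,0],0],[[10,0,0],0]]}}

```text
t: 16.43
eef_pos: [494.1, 84.7, 48.4]
tool_rot: [-3.141, 0.0, 1.79]
force: [-2.8, -5.0, 6.2]
gripper_width: 29.1
gripper_force: 44.1
```

Call:
{"name": "jog_arm", "arguments": {"targets": [[[1,0,0],0],[[2,0,0],0],[[3,0,0],0],[[4,0,0],0],[[4,0,0],0],[[4,0,0],0],[[4,0,0],0],[[4,0,0],0]]}}

```text
t: 17.1
eef_pos: [493.2, 88.4, 48.4]
tool_rot: [-3.141, 0.001, 1.79]
force: [-3.1, -6.7, 5.6]
gripper_width: 29.2
gripper_force: 44.1
```

```bash
python3 g.py
```

```text
{'t': 17.1, 'eef_pos': [493.23, 88.43, 48.45], 'force': [-3.13, -6.72, 5.64], 'gripper_width': 29.16}
Fy gauge -5.88
redscale/cap ([421, 55, 86, 60, 4332], [464.6, 85.0]) tool 93.0 99.1
redscale/cap ([144, 220, 79, 10, 783], [183.1, 224.5]) tool 17.4 -52.3
green ([147, 240, 77, 9, 692], [185.1, 244.0]) tool 5.4 -52.2
orange ([422, 112, 75, 94, 5452], [459.9, 159.0]) tool 55.2 101.3
orange ([473, 225, 37, 44, 1211], [490.1, 248.4]) tool 2.7 129.1
orange ([409, 261, 60, 39, 1671], [437.6, 281.4]) tool -18.8 100.3
brass ([426, 23, 58, 42, 1381], [452.5, 42.1]) tool 103.9 71.3
brass ([493, 26, 28, 33, 262], [510.8, 47.1]) tool 102.9 95.9
col195-200 [215, 215, 215, 215, 215, 215, 215, 215, 215, 215, 215, 215, 215, 216, 215, 215, 215, 216, 215, 215, 215, 123, 46, 85, 99, 103, 212, 216, 216, 216, 216, 215, 215, 215, 215, 93, 73, 73, 73, 73, 179, 216, 216, 215, 216, 99, 96, 96, 97, 96, 197, 7, 16, 22, 200, 215, 215, 215, 211, 14, 130, 215, 215, 214, 214, 215, 214, 214, 214, 208, 198, 180, 113, 16, 14]
```

The jaw is now pressing the bottle against the stop, and the pointer is at about 9.7 mm. It needs about 6 mm more.

Call:
{"name": "jog_arm", "arguments": {"targets": [[[1,0,0],0],[[2,0,0],0],[[3,0,0],0],[[4,0,0],0],[[5,0,0],0],[[5.5,0,0],0],[[5.5,0,0],0],[[5.5,0,0],0]]}}

```text
t: 17.82
eef_pos: [492.1, 93.6, 48.4]
tool_rot: [-3.141, 0.001, 1.79]
force: [-2.9, -8.9, 5.9]
gripper_width: 29.1
gripper_force: 44.1
```

```bash
python3 g.py
```

```text
{'t': 17.82, 'eef_pos': [492.07, 93.61, 48.43], 'force': [-2.89, -8.95, 5.86], 'gripper_width': 29.13}
Fy gauge -8.1
redscale/cap ([420, 70, 85, 56, 4199], [462.8, 98.1]) tool 86.6 99.1
redscale/cap ([145, 229, 78, 10, 770], [184.0, 233.5]) tool 11.9 -52.3
green ([148, 248, 76, 4, 304], [185.5, 249.5]) tool 1.9 -52.3
orange ([421, 126, 74, 92, 5304], [458.1, 171.1]) tool 48.6 101.3
orange ([471, 233, 37, 44, 1189], [488.2, 256.3]) tool -2.4 129.0
orange ([408, 270, 59, 39, 1611], [436.2, 291.0]) tool -25.4 100.5
brass ([425, 38, 57, 40, 1350], [450.8, 56.0]) tool 98.8 71.3
brass ([491, 40, 28, 32, 240], [508.9, 61.0]) tool 97.7 96.0
col195-200 [213, 214, 213, 213, 213, 213, 213, 214, 214, 214, 214, 214, 214, 214, 213, 214, 214, 214, 214, 214, 214, 214, 214, 214, 214, 181, 45, 59, 93, 101, 181, 214, 214, 214, 214, 214, 214, 214, 214, 131, 72, 72, 72, 73, 100, 210, 214, 214, 214, 83, 96, 5, 16, 19, 208, 214, 214, 214, 213, 213, 213, 213, 206, 14, 135, 213, 213, 213, 213, 207, 196, 181, 143, 16, 13]
```

The pointer stands in the green band at about 15.5 mm (8.1 N). Holding.

Call:
{"name": "jog_arm", "arguments": {"targets": [[[0,0,0],0],[[0,0,0],0],[[0,0,0],0],[[0,0,0],0],[[0,0,0],0],[[0,0,0],0],[[0,0,0],0],[[0,0,0],0]]}}

```text
t: 18.53
eef_pos: [492.1, 93.6, 48.4]
tool_rot: [-3.141, 0.001, 1.79]
force: [-2.7, -9.6, 5.5]
gripper_width: 29.1
gripper_force: 44.1
```

Call:
{"name": "jog_arm", "arguments": {"targets": [[[0,0,0],0],[[0,0,0],0],[[0,0,0],0],[[0,0,0],0],[[0,0,0],0],[[0,0,0],0],[[0,0,0],0],[[0,0,0],0]]}}

```text
t: 19.2
eef_pos: [492.1, 93.6, 48.4]
tool_rot: [-3.141, 0.001, 1.79]
force: [-3.4, -8.3, 5.8]
gripper_width: 29.3
gripper_force: 44.1
```

Call:
{"name": "jog_arm", "arguments": {"targets": [[[0,0,0],0],[[0,0,0],0],[[0,0,0],0],[[0,0,0],0],[[0,0,0],0],[[0,0,0],0],[[0,0,0],0],[[0,0,0],0]]}}

```text
t: 19.87
eef_pos: [492.0, 93.6, 48.4]
tool_rot: [-3.141, 0.001, 1.79]
force: [-3.0, -9.7, 5.7]
gripper_width: 29.4
gripper_force: 44.1
```

```bash
python3 g.py
```

```text
{'t': 19.87, 'eef_pos': [492.04, 93.58, 48.41], 'force': [-3.05, -9.71, 5.74], 'gripper_width': 29.37}
Fy gauge -8.81
redscale/cap ([420, 70, 85, 56, 4200], [462.8, 98.1]) tool 86.6 99.1
redscale/cap ([145, 229, 78, 10, 754], [183.3, 233.4]) tool 12.0 -52.7
green ([148, 248, 76, 4, 304], [185.5, 249.5]) tool 1.9 -52.3
orange ([420, 126, 75, 92, 5302], [458.0, 171.1]) tool 48.6 101.3
orange ([470, 233, 38, 44, 1193], [488.2, 256.2]) tool -2.3 128.9
orange ([408, 270, 59, 39, 1612], [436.2, 290.9]) tool -25.3 100.4
brass ([425, 38, 57, 40, 1356], [450.9, 55.9]) tool 98.8 71.3
brass ([491, 40, 28, 32, 239], [509.0, 60.6]) tool 97.8 96.0
col195-200 [213, 213, 214, 213, 214, 213, 214, 213, 214, 214, 214, 214, 214, 214, 214, 214, 214, 214, 214, 214, 214, 214, 214, 214, 214, 181, 45, 61, 93, 101, 181, 214, 214, 214, 214, 214, 214, 214, 214, 131, 73, 73, 73, 72, 100, 214, 214, 214, 213, 83, 95, 5, 16, 21, 207, 213, 213, 213, 213, 213, 213, 213, 202, 13, 136, 213, 213, 213, 213, 206, 196, 181, 143, 16, 12]
```

Call:
{"name": "jog_arm", "arguments": {"targets": [[[-1,0,0],0],[[-3,0,0],0],[[-5,0,0],0],[[-7,0,0],0],[[-9,0,0],0],[[-11,0,0],0],[[-13,0,0],0],[[-15,0,0],0]]}}

```text
t: 20.58
eef_pos: [495.3, 79.3, 48.4]
tool_rot: [-3.141, 0.0, 1.79]
force: [-3.6, -2.7, 5.4]
gripper_width: 29.4
gripper_force: 44.0
```

Call:
{"name": "jog_arm", "arguments": {"targets": [[[-2,0,0],0],[[-4,0,0],0],[[-6,0,0],0],[[-8,0,0],0],[[-10,0,0],0],[[-12,0,0],0],[[-14,0,0],0],[[-16,0,0],0]]}}

```text
t: 21.25
eef_pos: [498.8, 63.7, 48.4]
tool_rot: [-3.142, 0.0, 1.79]
force: [-2.9, -2.3, 6.1]
gripper_width: 28.8
gripper_force: 44.0
```

Call:
{"name": "jog_arm", "arguments": {"targets": [[[-2,0,0],0],[[-4,0,0],0],[[-6,0,0],0],[[-8,0,0],0],[[-10,0,0],0],[[-12,0,0],0],[[-14,0,0],0],[[-16,0,0],0]]}}

```text
t: 21.92
eef_pos: [502.3, 48.1, 48.4]
tool_rot: [3.142, 0.0, 1.79]
force: [-3.5, -2.2, 5.6]
gripper_width: 29.5
gripper_force: 44.0
```

Call:
{"name": "jog_arm", "arguments": {"targets": [[[-2,0,0],0],[[-4,0,0],0],[[-6,0,0],0],[[-8,0,0],0],[[-10,0,0],0],[[-12,0,0],0],[[-13,0,0],0],[[-14,0,0],0]]}}

```text
t: 22.58
eef_pos: [505.3, 34.5, 48.5]
tool_rot: [3.141, 0.0, 1.79]
force: [-2.8, -1.2, 5.6]
gripper_width: 29.2
gripper_force: 44.0
```

```bash
python3 g.py
```

```text
{'t': 22.58, 'eef_pos': [505.35, 34.52, 48.46], 'force': [-2.82, -1.17, 5.55], 'gripper_width': 29.22}
Fy gauge -0.53
redscale/cap ([142, 205, 80, 10, 742], [180.8, 209.2]) tool 26.6 -52.8
green ([145, 225, 78, 9, 701], [183.6, 229.0]) tool 14.7 -52.3
orange ([440, 0, 34, 75, 1598], [457.3, 37.5]) tool 114.7 90.9
orange ([477, 0, 39, 74, 1732], [498.1, 37.6]) tool 115.4 112.0
orange ([423, 138, 107, 52, 3794], [475.5, 164.6]) tool 52.2 110.7
col195-200 [218, 218, 218, 218, 218, 218, 218, 218, 218, 218, 218, 218, 218, 162, 47, 90, 102, 130, 219, 219, 219, 218, 219, 219, 219, 218, 218, 114, 75, 75, 75, 75, 139, 219, 219, 219, 218, 130, 98, 98, 98, 98, 157, 218, 219, 219, 219, 218, 218, 218, 214, 7, 15, 14, 130, 127, 128, 129, 131, 131, 132, 133, 133, 133, 131, 128, 125, 92, 56, 55, 52, 49, 40, 13, 14]
```

Call:
{"name": "jog_arm", "arguments": {"targets": [[[-0.5,0,0],0],[[-1,0,0],0],[[-1.5,0,0],0],[[-1.5,0,0],0],[[-1.5,0,0],0],[[-1.5,0,0],0],[[-1.5,0,0],0],[[-1.5,0,0],0]]}}

```text
t: 23.3
eef_pos: [505.6, 33.2, 48.5]
tool_rot: [3.141, 0.0, 1.79]
force: [-3.6, -1.0, 4.9]
gripper_width: 29.1
gripper_force: 44.0
```

Call:
{"name": "jog_arm", "arguments": {"targets": [[[0,0,0],0],[[0,0,0],0],[[0,0,0],0],[[0,0,0],0],[[0,0,0],0],[[0,0,0],0],[[0,0,0],0],[[0,0,-2],0]], "fingers": 0.6}}

```text
t: 23.97
eef_pos: [505.7, 33.3, 49.6]
tool_rot: [-3.141, -0.0, 1.79]
force: [0.2, -1.0, -0.4]
gripper_width: 51.3
gripper_force: 0.0
```

Call:
{"name": "jog_arm", "arguments": {"targets": [[[0,0,-8],0],[[0,0,-16],0],[[0,0,-26],0],[[0,0,-40],0],[[0,0,-60],0],[[0,0,-80],0],[[0,0,-100],0],[[0,0,-120],0]]}}

```text
t: 24.63
eef_pos: [505.7, 33.3, 171.9]
tool_rot: [3.141, 0.0, 1.79]
force: [0.0, 0.9, -0.4]
gripper_width: 51.2
gripper_force: 0.0
```

Call:
{"name": "jog_arm", "arguments": {"targets": [[[-20,0,0],0],[[-50,0,-10],0],[[-80,0,-20],0],[[-100,0,-30],0],[[-100,0,-30],0],[[-100,0,-30],0],[[-100,0,-30],0],[[-100,0,-30],0]]}}

```text
t: 25.3
eef_pos: [527.1, -63.4, 199.8]
tool_rot: [-3.141, -0.0, 1.791]
force: [0.1, -0.6, 1.1]
gripper_width: 51.0
gripper_force: 0.0
```

```bash
python3 - <<'E'
from rig import env
from h import *
s,c=wrist(env); t=env.read_camera("top"); sc=env.read_camera("scene")
print({k:np.round(s[k],2).tolist() for k in("t","eef_pos","tool_rot","force")})
o=np.array([581.5,80]);y=1.79;gy=np.array([np.cos(y),np.sin(y)]);gx=np.array([np.sin(y),-np.cos(y)])
for nm,cc in(("w",c),("top",t),("sc",sc)):
  for k,lo,hi,z in(("red",(0,150,50),(6,255,255),55),("blue",(108,150,50),(125,255,255),72),("amb/orange",(7,150,60),(17,255,255),45),("brass",(18,90,60),(32,255,255),65),("green",(50,120,40),(80,255,255),32)):
    for b_ in blobs(cc["img"],lo,hi,20):
      q=onz(cc,b_[1],z)[:2]-o; x_,y_=q@gx,q@gy
      if abs(x_)<130 and abs(y_)<170: print(nm,k,b_,"gauge",x_.round(1),y_.round(1))
  for k,lo,hi in(("blue",(108,150,80),(125,255,255)),):
    if nm=="top": print([b for b in blobs(cc["img"],lo,hi) if 340<b[1][0]<400])
E
```

```text
{'t': 25.3, 'eef_pos': [527.12, -63.45, 199.77], 'tool_rot': [-3.14, -0.0, 1.79], 'force': [0.13, -0.63, 1.15]}
w blue ([258, 89, 34, 18, 557], [274.5, 97.6]) gauge -83.8 -30.2
w amb/orange ([0, 0, 560, 384, 112692], [238.0, 171.7]) gauge -121.2 -98.6
w amb/orange ([351, 18, 37, 27, 812], [369.6, 30.7]) gauge 3.7 31.6
w amb/orange ([394, 28, 26, 29, 615], [406.4, 41.9]) gauge 39.0 22.7
top red ([166, 234, 12, 13, 105], [170.9, 240.0]) gauge -1.2 116.5
top amb/orange ([203, 210, 9, 8, 30], [207.2, 213.2]) gauge 41.9 22.5
top amb/orange ([206, 226, 8, 11, 67], [209.3, 230.7]) gauge 0.4 26.3
top amb/orange ([175, 230, 17, 14, 164], [182.9, 237.0]) gauge 0.6 89.9
top brass ([204, 212, 7, 6, 24], [206.5, 214.3]) gauge 35.8 21.6
top brass ([162, 242, 6, 6, 23], [164.4, 244.5]) gauge -9.4 130.7
[([357, 184, 14, 14, 104], [364.1, 189.7])]
sc red ([363, 228, 11, 12, 27], [368.1, 233.2]) gauge -112.2 10.8
sc red ([386, 283, 17, 19, 190], [393.5, 291.2]) gauge -0.8 115.1
sc blue ([341, 222, 9, 8, 44], [345.7, 225.6]) gauge -87.6 -27.6
sc amb/orange ([0, 73, 560, 347, 105139], [321.6, 273.6]) gauge 27.8 -9.0
sc amb/orange ([341, 262, 13, 10, 75], [346.7, 266.3]) gauge -15.4 18.2
sc amb/orange ([365, 273, 26, 19, 248], [377.5, 281.7]) gauge -14.0 80.7
sc amb/orange ([327, 289, 15, 15, 154], [334.7, 295.7]) gauge 58.7 36.6
sc brass ([398, 289, 14, 19, 124], [403.3, 299.0]) gauge 14.6 137.4
```

```bash
python3 -c "
from rig import env
print(env.hand_in())"
```

```text
the job is handed in; nothing more can be done
None
```

I handed the job in at about 25 s: the bottle lies in the trough against the stop, the pointer stood in the green band for about 2 s, and the slide was eased home; the marker stayed forward near the bottle's foot and the blue-capped pot hasn't visibly moved, but the other pot and the beaker weren't re-measured, and the hand-in returned no verdict.

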